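# Swing bucket off the rotor and onto the balance

### The arm

A 7-joint arm with a two-finger parallel gripper is mounted at the origin on a cart in front of the work surface, level with it; the furniture and walls round the work are solid. World frame = base frame: x ahead of the robot, y to its left, z up, the work surface at z = 0. Lengths are in m, angles in degrees, forces in N, time in s.
With the tool pointing down it reaches from about 0.425 to 0.875 m from the base axis. Payload 4.7 kg.
Tool frame: the origin (TCP) lies midway between the tips of the shut fingers; the grasp point (between the pads) lies env.grip_point_offset behind it (env.grip_point_offset is the distance from the TCP to the grasp point, in m); x points along the fingers, y is the direction in which the jaws open and shut, and the axes are right-handed (so a half turn about x gives the same grasp; the last joint's range is limited). The gripper opens to 87 mm and grips with 3 to 60 N. Pads are 19 mm wide; open, the fingers measure 117 mm over their backs; the gripper's body (75 mm by 190 mm) begins 51 mm behind the grasp point.
Start: joints at [-72.932, 18.392, -4.016, 83.108, 1.295, 78.541, -3.26], TCP at [0.182, 0.624, 0.223] pointing down, gripper open.
Joint ranges: [-163.93, 163.93], [-17.29, 119.83], [-79.2, 71.16], [3.27, 140.29], [-89.18, 269.18], [5.43, 117.66], [-154.24, 154.24]. Speed limits (degrees/s): [147.25, 147.25, 180, 180, 180, 180, 180].

### API

Orientations are given as [roll, pitch, yaw] about the fixed x, y, z axes, in that order (R = Rz(yaw) Ry(pitch) Rx(roll)).
In Python, from cell import readout, read_camera, camera_params, sign_off, spot_in, pinpoint, env gives the robot as it stands.
- The arm moves only by the shell command python3 -m pendant 'ROWS' [OPENING] [FORCE]. ROWS is a JSON object of lists of equal length, an entry for each row: "xyz": the shift along the world's x, y, z in m, a list of three; "turn": the turn about the world's z in rad. A call has 1 to 10 rows; each row shifts and turns the pose as measured when the row begins; what a row does not reach is not made up. A row lasts 1/8 s, in which the tool goes at most 62.5 mm and 10.7 degrees, less where a joint would pass 70% of its speed; a pose out of reach is approached as far as the arm can. A call is refused whole if a number of a shift passes 0.0625 or a number of a turn 0.188, either way. A call with a gripper value outside its range is refused whole. OPENING is the opening, from 0 (shut) to 1 (fully open), set as the call begins (- or left out, the last holds). The fingers move at their own pace and stop on an object; FORCE is the grip in N (left out, the last holds). Time passes only in rows, so rows that do not move let the fingers close. It gives the time, the measured TCP pose, the force and the opening at its end, in the units of the state.
- readout.get_obs(): the state, without advancing time (a new reading comes with each control period).
- read_camera(name): name is "scene" or "top" or "wrist"; returns the picture (420x560x3 uint8, red, green, blue); there is no depth.
- camera_params(name): a dict with "fx", "fy", "cx", "cy" (pixels), "rvec" (rotation vector, rad) and "tvec" (3), from world to camera coordinates, as OpenCV has them; the wrist camera has in their place "hand_eye" (4x4, takes a point from camera to tool coordinates, whose origin is the TCP and whose axes are the tool frame's). Camera axes: x right, y down, z forward; pixel columns grow to the right and rows downward; lengths in m; the calibration is good to about 2 mm. The wrist camera is an equidistant fisheye: a pixel r from the principal point sees the ray r / f radians off the axis. A picture is of the moment at which its call begins: read the wrist's pose just before it. camera_params takes no time and is no camera call.
- sign_off(): hands the job in, once; it reports no verdict.
Trained networks look in the newest picture that a camera, given by its name, has taken for a name from the list of things; names that differ only in an ending like _2 or _b are one class to them, and where a whole thing is asked for, a point or a joint stands for the part that bears it (a point fixed in the world has none). Each returns a list of dicts, best first, with "score" (0 to 1); they miss things now and then, are a little off and sometimes report something else, mostly with a low value. They report only what shows in the picture. A call takes as long as a camera call. They do not tell look-alikes from the thing itself.
- spot_in(camera, name): "at" ([x, y, z] in m, in the coordinates of the camera as it stood for that picture, good to about 4 mm: the middle of the surface that is visible of it).
- pinpoint(camera, name): "at" ([x, y, z] in m, in the coordinates of the camera as it stood for that picture, good to about 4 mm: a listed point, or the origin of a listed thing).
The state is a dict: "time_s": time; "qpos": joint angles; "joint_velocities": joint speeds; "effort": joint torques, N m; "tool_pos": TCP position; "tool_rot": TCP orientation; "force": force on the tool from outside, world axes, zero at the start; "wrist_torque": the same for the moment, N m; "grip_width": finger opening in m.
Only numpy, scipy, OpenCV 4.12 (cv2) and the standard library are available. Lean on these libraries where they do the work, as an engineer would, in place of code of your own. Each camera call takes 0.05 s, during which the arm holds its last target.

### The job

Lift the blue-capped bucket straight up by its fin out of the rotor on its stand, without letting it swing or tip, and set it down gently, upright and in the middle of the round pan of the balance; do not let go of it until it stands on the pan. Leave the orange-capped bucket hanging where it is and the other things undisturbed.

Things in the scene. Friction and masses are not known exactly. Their poses are not given: they have to be found in the camera images.
- bucket_blue: aluminium cylinder with blue cap and fin, 50 mm across, 136 mm high, about 0.3 kg, hanging by two pins, free to swing about its x. Origin: centre of its flat underside (50 mm across), z up. Pins along x and -x at height 72 mm: 8 mm thick, 89 mm over their 14 mm end heads. Cap top at height 97 mm; on it the upright lifting fin, 40 mm along x, 14 mm thick along y, up to 136 mm. To be moved.
- bucket_blue_pivot (a point): point on the blue-capped bucket's axis at the height of its pins, 72 mm above its underside; its centre of mass lies below
- bucket_blue_grip (a point): point to grip in the blue fin, on the bucket's axis, 121 mm above its underside (24 mm above the cap's top, 15 mm below the fin's top)
- bucket_orange: aluminium cylinder with orange cap and fin, 50 mm across, 136 mm high, about 0.3 kg, hanging by two pins, free to swing about its x. Origin: centre of its flat underside (50 mm across), z up. Pins along x and -x at height 72 mm: 8 mm thick, 89 mm over their 14 mm end heads. Cap top at height 97 mm; on it the upright lifting fin, 40 mm along x, 14 mm thick along y, up to 136 mm. It stays.
- bucket_orange_pivot (a point): point on the orange-capped bucket's axis at the height of its pins, 72 mm above its underside; its centre of mass lies below
- rotor: fixed two-place rotor on a round stand 156 mm across; does not turn. Origin on the worktop under its middle, z up. Buckets hang at y = 70 and -70 mm (either in either place) between two rails, 8 mm thick, 186 mm long along y, middles at x = -35 and 35 mm. Their pins, along x, lie at height 112 mm in notches 12 mm wide, open upward, floor at 108, top at 120 mm. The hub's top is at 127 mm.
- balance: fixed white bench balance, 210 mm (x) x 170 mm (y), housing top at 39 mm; origin on the worktop under its middle. Its display is at its -x end, its pan towards +x.
- pan_centre (a point): centre of the upper face of the flat round steel pan, 120 mm across, 56 mm above the worktop, rigid
- timer: white bench timer on its back, 60x66x19 mm; origin under its centre; a bystander
- reagent_bottle: amber bottle with black cap, standing in front of the small drawer cabinet, 44 mm across, 92 mm high; origin under its centre; a bystander
Not all that is in view belongs to the job. What is shaped like the bucket_blue but pink or red is not meant.

How it is judged:
By the outcome, as a careful person would: the job done as asked, in the order asked, and still so for the second after the job is handed in, with the robot touching nothing.
It also fails if it takes over 45 s, if anything falls off the work surface, if the arm or the gripper's body presses on something with over 40 N, if the wrist force passes 120 N, or if a joint passes its speed limit or range.

## Working session

There is one attempt and no reset: what is moved stays moved. The work goes in short steps, Python scripts to look and compute and a shell command to move; the robot and the scene stay as the last step left them, time stands still between calls to the robot, and variables do not carry over. Pictures are saved under pics/ and viewed, and the job is handed in when it is done.

```bash
mkdir -p pics; ls; cat > h.py <<'E'
import numpy as np, cv2
from cell import readout, read_camera, camera_params, sign_off, spot_in, pinpoint, env
from scipy.spatial.transform import Rotation as R
def cw(cam,p,obs=None):
    c=camera_params(cam); p=np.array(p)
    if cam=='wrist':
        T=np.array(c['hand_eye']); q=T[:3,:3]@p+T[:3,3]
        return R.from_euler('xyz',obs['tool_rot'],degrees=True).as_matrix()@q+np.array(obs['tool_pos'])
    M=cv2.Rodrigues(np.array(c['rvec'],float))[0]
    return M.T@(p-np.array(c['tvec']).ravel())
def px(cam,P):
    c=camera_params(cam);M=cv2.Rodrigues(np.array(c['rvec'],float))[0]
    q=M@np.array(P)+np.array(c['tvec']).ravel()
    return np.array([c['fx']*q[0]/q[2]+c['cx'],c['fy']*q[1]/q[2]+c['cy']])
def snap(cam,name):
    im=read_camera(cam); cv2.imwrite('pics/'+name,im[:,:,::-1]); return im
E
python3 - <<'E'
from h import *
o=readout.get_obs();print(o, env.grip_point_offset)
for cam in ['scene','top']:
    snap(cam,cam+'0.png')
    for n in ['bucket_blue','bucket_blue_grip','bucket_blue_pivot','bucket_orange','rotor','balance','pan_centre','timer','reagent_bottle']:
        for d in pinpoint(cam,n)[:3]:
            P=cw(cam,d['at']);print(cam,n,round(d['score'],2),P.round(3),px(cam,P).round())
E
```

```text
pics
{'time_s': 0.0, 'qpos': array([-72.93246081,  18.44057845,  -4.01529287,  83.17306955,
         1.29486018,  78.54211045,  -3.26271438]), 'joint_velocities': array([-0.10913046, -0.03740454,  0.06171023,  0.06061679, -0.01271712,
        0.00730497, -0.00132545]), 'effort': array([-2.66162806e-04, -4.91307592e+01, -4.04493660e-01, -3.12510073e+01,
       -6.40203897e-02,  4.41829709e-02,  1.87916321e-04]), 'tool_pos': array([0.18189132, 0.62346008, 0.22146033]), 'tool_rot': array([ -87.06575299,   89.88933076, -103.32655175]), 'force': array([ 0.08423217, -0.71760845,  1.04272612]), 'wrist_torque': array([-0.02041324, -0.00585916, -0.03804551]), 'grip_width': 0.08699192250235513} 0.0187
scene bucket_blue 0.89 [0.353 0.356 0.005] [170. 227.]
scene bucket_blue 0.74 [ 0.423  0.452 -0.003] [167. 201.]
scene bucket_blue 0.65 [0.553 0.286 0.037] [234. 194.]
scene bucket_blue_grip 0.89 [0.552 0.289 0.163] [230. 163.]
scene bucket_blue_grip 0.74 [0.572 0.396 0.125] [211. 154.]
scene bucket_blue_grip 0.67 [0.419 0.453 0.121] [160. 172.]
scene bucket_blue_pivot 0.91 [0.552 0.283 0.112] [2
[... 850 characters left out ...]
p bucket_blue_grip 0.84 [0.549 0.289 0.161] [193. 203.]
top bucket_blue_pivot 0.94 [0.55  0.286 0.111] [198. 203.]
top bucket_blue_pivot 0.93 [0.571 0.397 0.072] [161. 197.]
top bucket_blue_pivot 0.77 [0.344 0.358 0.074] [175. 278.]
top bucket_orange 0.79 [0.505 0.162 0.04 ] [246. 220.]
top rotor 0.94 [ 0.525  0.219 -0.003] [228. 213.]
top balance 0.64 [ 0.515 -0.215  0.001] [376. 215.]
top balance 0.53 [0.549 0.289 0.157] [193. 203.]
top pan_centre 0.91 [ 0.549 -0.209  0.054] [377. 203.]
top pan_centre 0.72 [0.554 0.284 0.114] [198. 202.]
top timer 0.82 [ 0.73   0.085 -0.001] [273. 143.]
top timer 0.6 [0.551 0.289 0.041] [202. 204.]
top reagent_bottle 0.57 [ 0.722 -0.078  0.002] [328. 145.]
```

View pics/scene0.png

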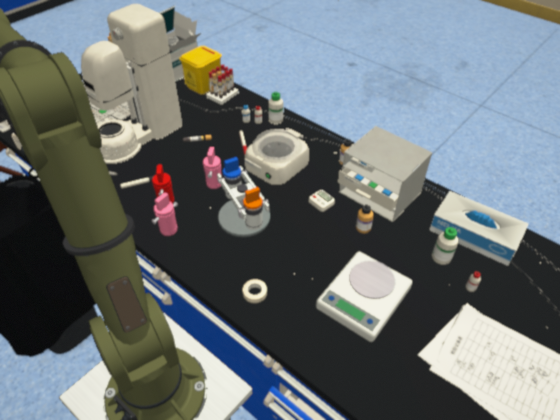

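View pics/top0.png

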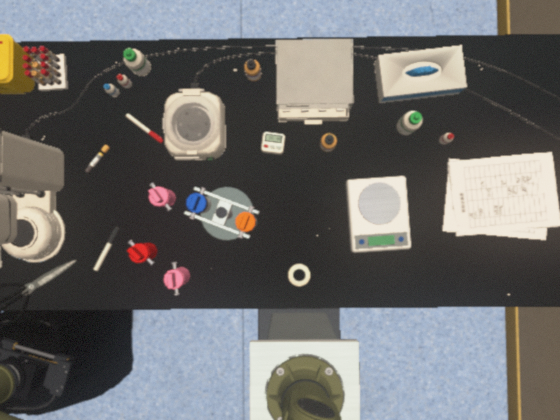

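```bash
python3 - <<'E'
import cv2
a=cv2.imread('pics/scene0.png')[130:250,130:290]; b=cv2.imread('pics/top0.png')[160:290,110:280]
import numpy as np
a=cv2.resize(a,None,fx=2.4,fy=2.4,interpolation=2);b=cv2.resize(b,None,fx=2.4,fy=2.4,interpolation=2)
c=np.zeros((max(a.shape[0],b.shape[0]),a.shape[1]+b.shape[1],3),np.uint8);c[:a.shape[0],:a.shape[1]]=a;c[:b.shape[0],a.shape[1]:]=b
print(c.shape);cv2.imwrite('pics/crop0.png',c)
E
```

```text
(312, 792, 3)
```

View pics/crop0.png

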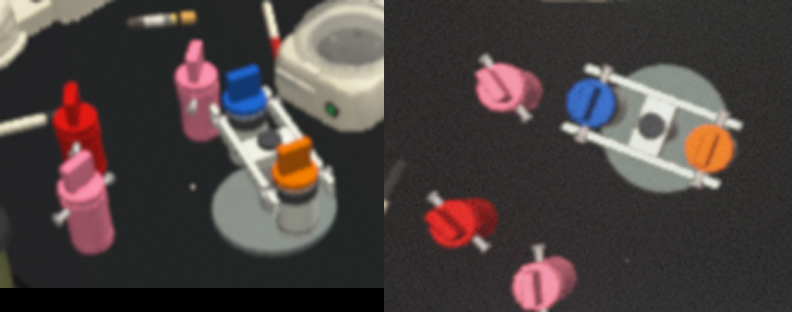

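The scene picture shows four things that could be taken for the blue bucket:
- The blue-capped bucket in the rotor: scene (233,170), top (197,203).
- A pink bucket standing: scene (211,168).
- A red bucket standing: scene (162,187).
- Another pink bucket standing: scene (166,215).

The crop confirms that only the one hanging in the rotor has a blue cap. The orange one is at scene (252,205), the hub lies between them, and the pan is at scene (372,277).

```bash
python3 - <<'E'
from h import *
o=readout.get_obs()
M=R.from_euler('xyz',o['tool_rot'],degrees=True).as_matrix();print(M.round(3))
print('jaw az',np.degrees(np.arctan2(M[1,1],M[0,1])))
snap('wrist','w0.png')
print(camera_params('wrist'))
E
```

```text
[[ 0.    0.28  0.96]
 [ 0.    0.96 -0.28]
 [-1.    0.    0.  ]]
jaw az 73.74057427189088
{'fx': 325.19226210127806, 'fy': 325.19226210127806, 'cx': 279.31497962506586, 'cy': 209.77158147222355, 'hand_eye': array([[ 7.18846642e-04, -2.64155914e-01,  9.64479723e-01,
        -1.62569169e-01],
       [ 9.99999294e-01, -7.23191773e-04, -9.43391029e-04,
         9.64914614e-05],
       [ 9.46706120e-04,  9.64479720e-01,  2.64155208e-01,
        -7.25491099e-02],
       [ 0.00000000e+00,  0.00000000e+00,  0.00000000e+00,
         1.00000000e+00]])}
```

View pics/w0.png

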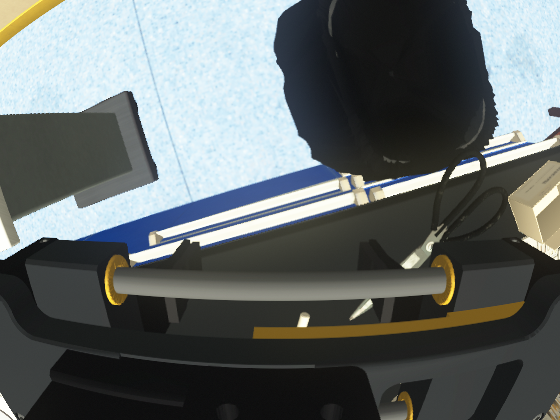

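```bash
python3 -m pendant '{"xyz":[[0,0,0.04],[0.02,-0.02,0.03],[0.04,-0.04,0],[0.04,-0.04,0],[0.04,-0.04,0],[0.04,-0.04,0],[0.04,-0.04,0],[0.04,-0.04,0],[0.04,-0.03,0],[0,0,0]],"turn":[0,0,0,-0.03,-0.03,-0.03,0,0,0,0]}' 1; python3 - <<'E'
from h import *
o=readout.get_obs();print(o['tool_pos'],o['force'],o['time_s'])
E
```

```text
time_s: 2.3
tool_pos: [0.4881, 0.3224, 0.2954]
tool_rot: [61.4, 89.8, 39.9]
force: [-0.4, 0.7, -0.2]
grip_width: 0.0868
[0.48806955 0.32241942 0.29536958] [-0.37950312  0.69016565 -0.15740449] 2.3
```

```bash
python3 -m pendant '{"xyz":[[0.04,-0.025,0],[0.025,-0.01,0],[0,0,0],[0,0,0]],"turn":[0,0,0,0]}' 1; cat > look.py <<'E'
import sys
from h import *
o=readout.get_obs()
M=R.from_euler('xyz',o['tool_rot'],degrees=True).as_matrix()
print('tcp',o['tool_pos'].round(4),'jaw az',np.degrees(np.arctan2(M[1,1],M[0,1])).round(2),'q7',o['qpos'][6],'t',o['time_s'])
snap('wrist',sys.argv[1])
for n in ['bucket_blue_grip','bucket_blue_pivot','bucket_orange_pivot','pan_centre']:
    for d in pinpoint('wrist',n)[:2]: print(n,round(d['score'],2),cw('wrist',d['at'],o).round(4))
E
python3 look.py w1.png
```

```text
time_s: 2.8
tool_pos: [0.551, 0.2912, 0.2955]
tool_rot: [111.4, 89.7, 90.3]
force: [-0.1, 0.1, -0.1]
grip_width: 0.087
tcp [0.551  0.2912 0.2955] jaw az 68.91 q7 41.460107697567786 t 2.8
bucket_blue_grip 0.9 [0.5724 0.3983 0.1258]
bucket_blue_grip 0.66 [0.5501 0.2867 0.1648]
bucket_blue_pivot 0.6 [0.5737 0.3961 0.0716]
bucket_blue_pivot 0.58 [0.553  0.2859 0.1104]
bucket_orange_pivot 0.89 [0.5012 0.1586 0.112 ]
```

View pics/w1.png

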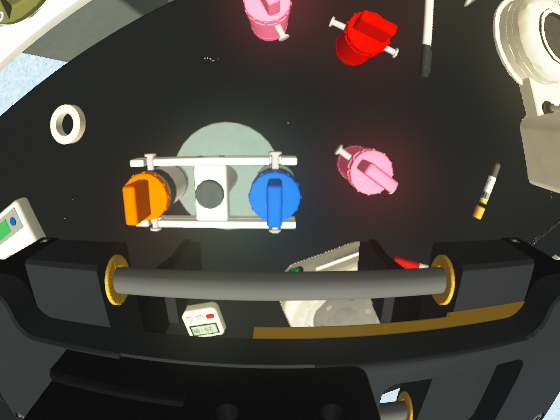

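The wrist view shows the blue fin at (276,190), nearly in line with the jaw centre (column 279), and the rails run nearly level. I'll refine the fin's midline and angle from the pixels.

```bash
python3 - <<'E'
import cv2
a=cv2.imread('pics/w1.png')[150:235,235:315]
cv2.imwrite('pics/c1.png',cv2.resize(a,None,fx=7,fy=7,interpolation=cv2.INTER_NEAREST))
E
```

```text
(no output)
```

View pics/c1.png

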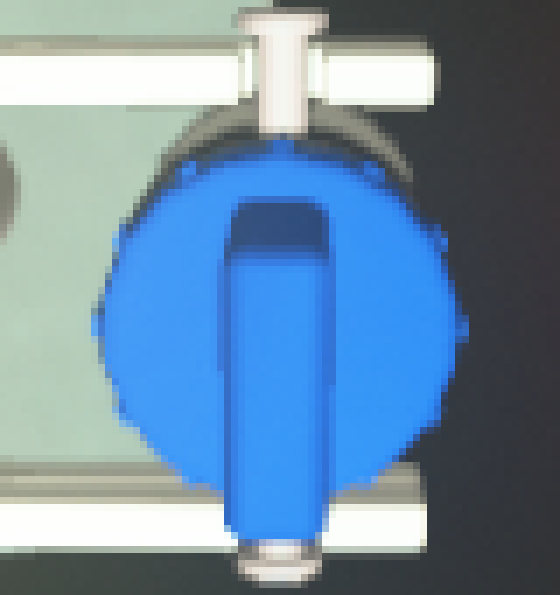

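```bash
cat >> h.py <<'E'
def ray(u,v,z,o):
    c=camera_params('wrist');x=u-c['cx'];y=v-c['cy'];r=np.hypot(x,y);th=r/c['fx']
    d=np.array([np.sin(th)*x/r,np.sin(th)*y/r,np.cos(th)])
    C=cw('wrist',[0,0,0],o);D=cw('wrist',d,o)-C
    return C+D*(z-C[2])/D[2]
E
python3 - <<'E'
from h import *
o=readout.get_obs();M=R.from_euler('xyz',o['tool_rot'],degrees=True).as_matrix()
def t(u,v,z): 
    P=ray(235+u/7-.5,150+v/7-.5,z,o); print(P.round(4),'tool',(M.T@(P-o['tool_pos'])).round(4)); return P
a=t(277.5,256,.176);b=t(276,541,.176);d=a-b;print('len',np.linalg.norm(d),'az',np.degrees(np.arctan2(d[1],d[0])),'mid',(a+b)/2)
a=t(283,75,.112);b=t(280,570,.112);d=a-b;print('pins',np.linalg.norm(d),np.degrees(np.arctan2(d[1],d[0])),(a+b)/2)
E
```

```text
[0.5341 0.2929 0.176 ] tool [ 0.1197 -0.0048 -0.017 ]
[0.5692 0.279  0.176 ] tool [ 0.1197 -0.0051  0.0209]
len 0.037836765727426315 az 158.31713939530428 mid [0.55166233 0.28595105 0.176     ]
[0.5195 0.2988 0.112 ] tool [ 0.1837 -0.0049 -0.0326]
[0.5934 0.2694 0.112 ] tool [ 0.1836 -0.0057  0.047 ]
pins 0.07954502622360313 158.31809409186764 [0.55648831 0.28406479 0.112     ]
```

```bash
python3 -m pendant '{"xyz":[[0.001,-0.005,-0.02],[0,0,-0.03],[0,0,-0.03],[0,0,-0.01],[0,0,0],[0,0,0]],"turn":[-0.0105,0,0,0,0,0]}' 1; python3 look.py w2.png;python3 - <<'E'
import cv2
a=cv2.imread('pics/w2.png')[150:290,215:345]
cv2.imwrite('pics/c2.png',cv2.resize(a,None,fx=4,fy=4,interpolation=cv2.INTER_NEAREST))
E
```

```text
time_s: 3.8
tool_pos: [0.5515, 0.2884, 0.2071]
tool_rot: [81.6, 89.4, 60.1]
force: [0.3, -0.5, -0.8]
grip_width: 0.0871
tcp [0.5515 0.2884 0.2071] jaw az 68.51 q7 41.75614743748412 t 3.8
bucket_blue_grip 0.96 [0.5516 0.2898 0.1644]
bucket_blue_grip 0.71 [0.5714 0.3981 0.1227]
bucket_blue_pivot 0.82 [0.4165 0.4535 0.0703]
bucket_blue_pivot 0.73 [0.5523 0.287  0.1105]
bucket_orange_pivot 0.62 [0.4982 0.1551 0.1123]
```

View pics/c2.png

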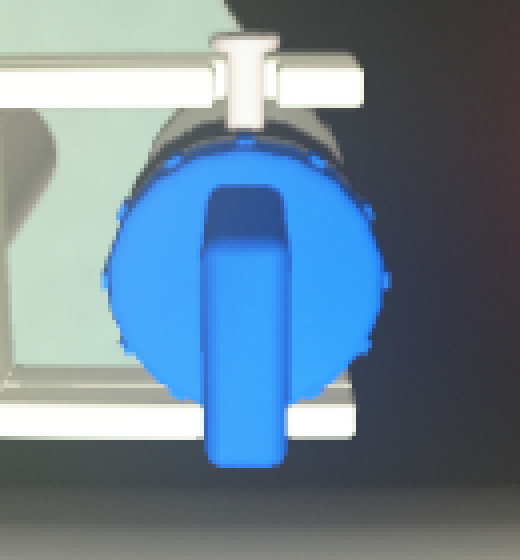

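```bash
python3 - <<'E'
from h import *
o=readout.get_obs();M=R.from_euler('xyz',o['tool_rot'],degrees=True).as_matrix();print(o['tool_pos'],M.round(3))
def t(u,v,z): 
    P=ray(215+u/4-.5,150+v/4-.5,z,o); print(P.round(4),'tool',(M.T@(P-o['tool_pos'])).round(4)); return P
a=t(247,242,.176);b=t(245.5,468,.176);d=a-b;print('len',np.linalg.norm(d),'az',np.degrees(np.arctan2(d[1],d[0])),'mid',(a+b)/2)
print(camera_params('wrist')['hand_eye'][:,3])
E
```

```text
[0.55142924 0.28814457 0.20665665] [[ 0.005  0.367  0.93 ]
 [ 0.009  0.93  -0.367]
 [-1.     0.01   0.001]]
[0.5327 0.2937 0.176 ] tool [ 0.0306 -0.002  -0.0195]
[0.5682 0.2793 0.176 ] tool [ 0.0307 -0.0024  0.0188]
len 0.038336291216619946 az 157.8966380944983 mid [0.55046803 0.28647355 0.176     ]
[-1.62569665e-01  3.97330368e-05 -7.25553228e-02  1.00000000e+00]
```

```bash
python3 -m pendant '{"xyz":[[-0.001,-0.003,-0.01],[0,0,-0.02],[0,0,-0.02],[0,0,-0.013],[0,0,0],[0,0,0]],"turn":[0,0,0,0,0,0]}' 1; python3 look.py w3.png
```

```text
time_s: 4.8
tool_pos: [0.5505, 0.2839, 0.1411]
tool_rot: [79.8, 89.4, 58.3]
force: [-0.0, 0.3, -0.3]
grip_width: 0.0873
tcp [0.5505 0.2839 0.1411] jaw az 68.44 q7 42.55196910068742 t 4.8
bucket_blue_grip 0.83 [0.57   0.3977 0.1235]
bucket_blue_grip 0.69 [0.5515 0.288  0.1647]
bucket_blue_pivot 0.95 [0.5513 0.289  0.1087]
bucket_blue_pivot 0.9 [0.5729 0.3975 0.0696]
bucket_orange_pivot 0.72 [0.4986 0.1566 0.1116]
```

View pics/w3.png

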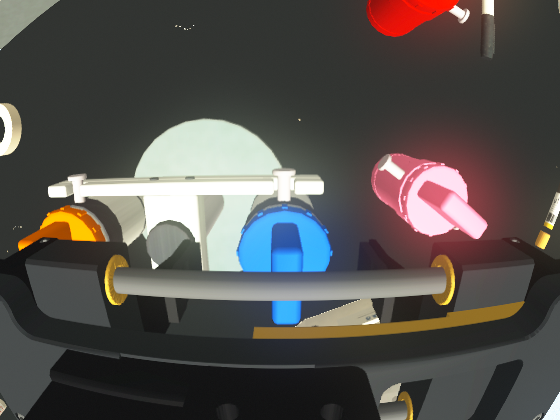

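```bash
python3 - <<'E'
from h import *
im=cv2.imread('pics/w3.png'); a=im[200:340,140:420]
cv2.imwrite('pics/c3.png',cv2.resize(a,None,fx=2.8,fy=2.8,interpolation=2))
hsv=cv2.cvtColor(im,cv2.COLOR_BGR2HSV)
for v in (315,310,305): print(v,[tuple(im[v,u]) for u in range(268,306,2)])
o=readout.get_obs();M=R.from_euler('xyz',o['tool_rot'],degrees=True).as_matrix();print(o['tool_pos'])
for u,v in [(272.5,320),(300.5,320),(286.5,320),(286.5,250)]:
    P=ray(u,v,.176,o); print(P.round(4),'tool',(M.T@(P-o['tool_pos'])).round(4))
E
```

```text
315 [(np.uint8(72), np.uint8(60), np.uint8(56)), (np.uint8(73), np.uint8(62), np.uint8(56)), (np.uint8(192), np.uint8(96), np.uint8(35)), (np.uint8(246), np.uint8(143), np.uint8(42)), (np.uint8(253), np.uint8(165), np.uint8(49)), (np.uint8(254), np.uint8(182), np.uint8(58)), (np.uint8(254), np.uint8(183), np.uint8(58)), (np.uint8(254), np.uint8(181), np.uint8(58)), (np.uint8(254), np.uint8(182), np.uint8(59)), (np.uint8(254), np.uint8(182), np.uint8(57)), (np.uint8(254), np.uint8(181), np.uint8(56)), (np.uint8(254), np.uint8(182), np.uint8(57)), (np.uint8(254), np.uint8(181), np.uint8(57)), (np.uint8(254), np.uint8(180), np.uint8(56)), (np.uint8(253), np.uint8(170), np.uint8(52)), (np.uint8(250), np.uint8(149), np.uint8(44)), (np.uint8(199), np.uint8(99), np.uint8(37)), (np.uint8(76), np.uint8(63), np.uint8(57)), (np.uint8(74), np.uint8(62), np.uint8(56))]
310 [(np.uint8(75), np.uint8(62), np.uint8(55)), (np.uint8(75), np.uint8(62), np.uint8(55)), (np.uint8(196), np.uint8(97), np.uint8(37)), (np.uint8(246), np.uint8(140), np.uint8(41)), (np.uint8(253), np.uint8(164), np.uint8(49)), (
[... 1060 characters left out ...]
nt8(254), np.uint8(183), np.uint8(59)), (np.uint8(254), np.uint8(182), np.uint8(57)), (np.uint8(254), np.uint8(183), np.uint8(58)), (np.uint8(254), np.uint8(182), np.uint8(58)), (np.uint8(254), np.uint8(181), np.uint8(59)), (np.uint8(254), np.uint8(172), np.uint8(54)), (np.uint8(251), np.uint8(153), np.uint8(47)), (np.uint8(226), np.uint8(114), np.uint8(38)), (np.uint8(81), np.uint8(64), np.uint8(57)), (np.uint8(80), np.uint8(64), np.uint8(58))]
[0.55046829 0.28405181 0.14124884]
[0.564  0.2747 0.176 ] tool [-0.0348 -0.0033  0.0161]
[0.569  0.2869 0.176 ] tool [-0.0346  0.0098  0.0163]
[0.5665 0.2808 0.176 ] tool [-0.0347  0.0032  0.0161]
[0.5329 0.2938 0.176 ] tool [-0.0348  0.003  -0.0198]
```

View pics/c3.png

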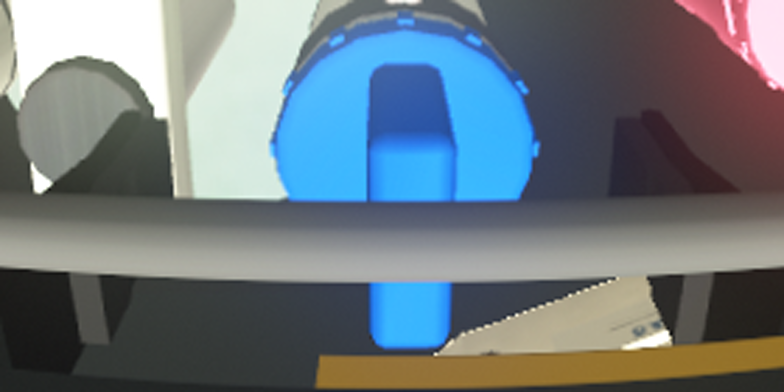

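```bash
python3 -m pendant '{"xyz":[[0.001,0.003,0],[0,0,0],[0,0,0]],"turn":[0,0,0]}' 1; cat > fin.py <<'E'
from h import *
import sys
o=readout.get_obs();M=R.from_euler('xyz',o['tool_rot'],degrees=True).as_matrix()
im=snap('wrist',sys.argv[1]).astype(int)
z=float(sys.argv[2])
print(o['tool_pos'].round(4),M[:,1].round(3),o['force'],o['grip_width'])
for v in (305,315):
    b=im[v,:,2]-im[v,:,0]; us=np.where(b[240:330]>80)[0]+240
    for u in (us[0]-.3,us[-1]+.3): print(v,u,(M.T@(ray(u,v,z,o)-o['tool_pos'])).round(4))
E
python3 fin.py w4.png .176
```

```text
time_s: 5.42
tool_pos: [0.5519, 0.2876, 0.1419]
tool_rot: [77.2, 89.3, 55.7]
force: [-0.9, 0.1, -0.5]
grip_width: 0.0867
[0.5519 0.2876 0.1419] [0.367 0.93  0.012] [-0.86464876  0.13266888 -0.53423483] 0.08670038355035235
305 262.7 [-0.0341 -0.0078  0.008 ]
305 292.3 [-0.034   0.0059  0.0081]
315 262.7 [-0.0341 -0.0079  0.0137]
315 292.3 [-0.034   0.006   0.0138]
```

```bash
python3 -m pendant '{"xyz":[[0,-0.001,0],[0,0,0],[0,0,0]],"turn":[0,0,0]}' 1; 
python3 fin.py w5.png .176
```

```text
time_s: 5.85
tool_pos: [0.5518, 0.2864, 0.1418]
tool_rot: [77.6, 89.3, 56.0]
force: [-0.4, -0.8, -0.4]
grip_width: 0.0869
[0.5518 0.2864 0.1418] [0.367 0.93  0.012] [-0.42007212 -0.77217955 -0.43099258] 0.08694816198365085
305 265.7 [-0.0342 -0.0064  0.008 ]
305 294.3 [-0.0341  0.0068  0.0081]
315 265.7 [-0.0342 -0.0065  0.0136]
315 294.3 [-0.034   0.0069  0.0137]
```

Centred to 0.2 mm, so I'm closing the jaws, gently at first and then more firmly.

```bash
python3 -m pendant '{"xyz":[[0,0,0],[0,0,0],[0,0,0],[0,0,0],[0,0,0],[0,0,0],[0,0,0],[0,0,0]],"turn":[0,0,0,0,0,0,0,0]}' 0 5; python3 fin.py w6.png .176
```

```text
time_s: 6.9
tool_pos: [0.5518, 0.2864, 0.1419]
tool_rot: [77.4, 89.3, 55.8]
force: [0.2, -0.2, 0.3]
grip_width: 0.0151
[0.5518 0.2864 0.1419] [0.367 0.93  0.012] [ 0.21265492 -0.21484968  0.33094477] 0.015078187771143982
305 265.7 [-0.0342 -0.0064  0.008 ]
305 294.3 [-0.034   0.0068  0.0081]
315 265.7 [-0.0342 -0.0065  0.0136]
315 294.3 [-0.034   0.0069  0.0137]
```

```bash
python3 -m pendant '{"xyz":[[0,0,0],[0,0,0],[0,0,0]],"turn":[0,0,0]}' 0 40; python3 fin.py w7.png .176; python3 -m pendant '{"xyz":[[0,0,0.004],[0,0,0.006],[0,0,0.008],[0,0,0.008],[0,0,0]],"turn":[0,0,0,0,0]}'; python3 fin.py w8.png .202;python3 - <<'E'
from h import *
a=snap('scene','s8.png')
E
```

```text
time_s: 7.32
tool_pos: [0.5517, 0.2863, 0.1418]
tool_rot: [77.5, 89.3, 56.0]
force: [-0.7, 0.1, 0.5]
grip_width: 0.0141
[0.5517 0.2863 0.1418] [0.367 0.93  0.011] [-0.66990517  0.1172625   0.46781044] 0.014115821864226857
305 264.7 [-0.0342 -0.0068  0.008 ]
305 294.3 [-0.0341  0.0068  0.0081]
315 264.7 [-0.0342 -0.007   0.0136]
315 293.3 [-0.0341  0.0064  0.0137]
time_s: 8.0
tool_pos: [0.5509, 0.2859, 0.1684]
tool_rot: [83.8, 89.5, 62.2]
force: [0.4, -0.3, -2.4]
grip_width: 0.0138
[0.5509 0.2859 0.1684] [0.367 0.93  0.009] [ 0.4220326  -0.27104951 -2.36025186] 0.013840338173630066
305 264.7 [-0.0337 -0.0069  0.0083]
305 294.3 [-0.0335  0.0068  0.0084]
315 264.7 [-0.0337 -0.007   0.014 ]
315 293.3 [-0.0335  0.0064  0.0141]
```

View pics/s8.png

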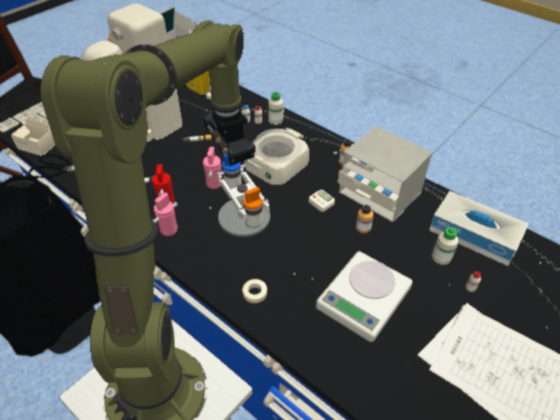

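View pics/w8.png

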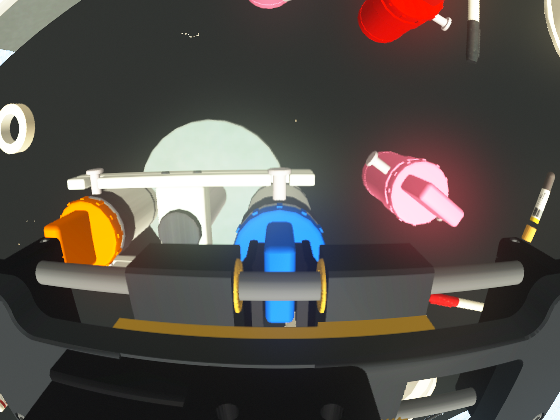

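The bucket is held: the load is about 2.4 N and the width 13.8 mm. The pins are clear of the notches. I'll keep lifting straight up.

```bash
python3 -m pendant '{"xyz":[[0,0,0.01],[0,0,0.015],[0,0,0.02],[0,0,0.025],[0,0,0.025],[0,0,0.025],[0,0,0.02],[0,0,0.012],[0,0,0.006],[0,0,0]],"turn":[0,0,0,0,0,0,0,0,0,0]}'; python3 look.py w9.png
```

```text
time_s: 9.35
tool_pos: [0.5501, 0.285, 0.3375]
tool_rot: [77.1, 89.3, 55.5]
force: [-0.8, -0.2, -3.9]
grip_width: 0.0142
tcp [0.5501 0.285  0.3375] jaw az 68.43 q7 41.28586104992002 t 9.35
bucket_blue_grip 0.98 [0.5484 0.2864 0.3622]
bucket_blue_grip 0.85 [0.3451 0.3594 0.1209]
bucket_blue_pivot 0.93 [0.5725 0.3974 0.0712]
bucket_blue_pivot 0.64 [0.5503 0.2867 0.3053]
bucket_orange_pivot 0.6 [0.5014 0.1523 0.1138]
pan_centre 0.53 [0.5468 0.2882 0.2381]
```

View pics/w9.png

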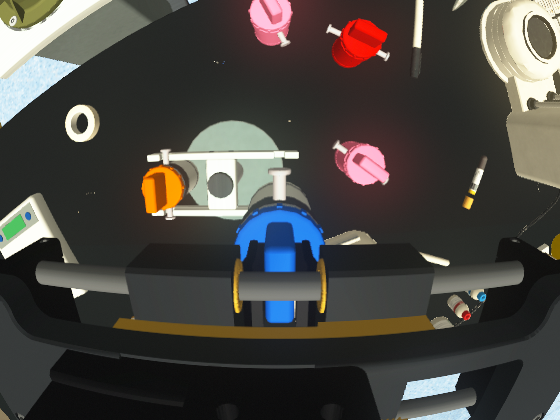

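Clear of the rotor, and the orange bucket is unmoved at (160,188). Next I carry it over to the pan, ramping the speed up and down.

```bash
python3 -m pendant '{"xyz":[[0,-0.01,0],[0,-0.02,0],[0,-0.03,0],[0,-0.035,0],[0,-0.04,0],[0,-0.04,0],[0,-0.04,0],[0,-0.04,0],[0,-0.04,0],[0,-0.04,0]],"turn":[0,0,0,0,0,0,0,0,0,0]}';python3 -m pendant '{"xyz":[[0,-0.035,0],[0,-0.03,0],[0,-0.025,0],[0,-0.02,0],[0,-0.01,0],[0,0,0],[0,0,0]],"turn":[0,0,0,0,0,0,0]}'; python3 look.py w10.png; python3 - <<'E'
from h import *
for cam in ['top','scene']:
    snap(cam,cam+'10.png')
    for n in ['pan_centre','balance','bucket_blue']:
        for d in pinpoint(cam,n)[:4]:
            P=cw(cam,d['at']);print(cam,n,round(d['score'],2),P.round(3),px(cam,P).round())
E
```

```text
time_s: 10.85
tool_pos: [0.5447, -0.0731, 0.3355]
tool_rot: [76.9, 89.5, 55.0]
force: [1.0, -0.8, -3.0]
grip_width: 0.0137
time_s: 11.72
tool_pos: [0.5364, -0.2103, 0.3369]
tool_rot: [70.9, 89.5, 47.9]
force: [0.8, -0.5, -4.2]
grip_width: 0.0137
tcp [ 0.5364 -0.2103  0.3369] jaw az 67.05 q7 90.30489060658665 t 11.725
bucket_blue_grip 0.56 [ 0.5345 -0.2087  0.3582]
bucket_blue_pivot 0.97 [ 0.5376 -0.2097  0.3055]
bucket_orange_pivot 0.75 [0.4977 0.1557 0.1128]
bucket_orange_pivot 0.23 [ 0.5185 -0.2216 -0.005 ]
pan_centre 0.71 [ 0.5486 -0.217   0.0561]
top pan_centre 0.95 [ 0.549 -0.208  0.055] [377. 202.]
top pan_centre 0.23 [ 0.723 -0.075 -0.001] [327. 145.]
top balance 0.84 [ 0.515 -0.212 -0.003] [375. 215.]
top bucket_blue 0.88 [0.571 0.399 0.   ] [167. 198.]
top bucket_blue 0.8 [0.419 0.455 0.001] [148. 250.]
top bucket_blue 0.62 [0.348 0.354 0.001] [182. 274.]
top bucket_blue 0.42 [ 0.536 -0.209  0.236] [392. 204.]
scene pan_centre 0.78 [ 0.548 -0.217  0.058] [372. 278.]
scene balance 0.76 [ 0.517 -0.215  0.001] [362. 298.]
scene bucket_blue 0.96 [ 0.536 -0.209  0.234] [377. 235.]
scene bucket_blue 0.72 [ 0.421  0.451 -0.005] [167. 202.]
scene bucket_blue 0.69 [0.574 0.398 0.001] [214. 183.]
scene bucket_blue 0.61 [0.345 0.358 0.003] [168. 229.]
```

View pics/w10.png

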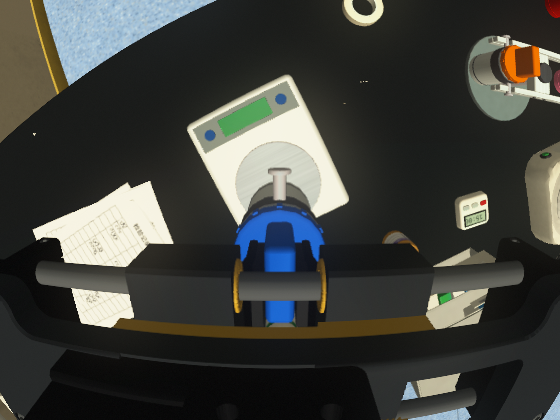

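View pics/scene10.png

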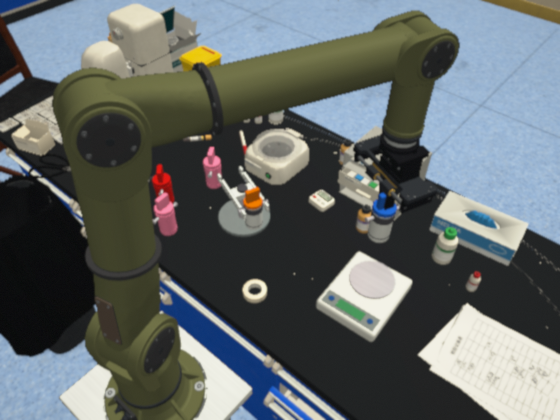

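```bash
python3 - <<'E'
from h import *
from scipy.optimize import least_squares
out=[]
for cam in ['top','scene']:
    im=cv2.imread(f'pics/{cam}0.png'); u,v=px(cam,[.549,-.213,.056]).astype(int)
    out.append(cv2.resize(im[v-45:v+45,u-50:u+50],None,fx=4,fy=4,interpolation=2))
    g=cv2.GaussianBlur(im,(3,3),0).astype(float)
    def samp(p):  # mean saturation-ish contrast across edge
        a=np.linspace(0,2*np.pi,180,endpoint=False);r=[]
        for rad in (.057,.063):
            q=np.array([px(cam,[p[0]+rad*np.cos(t),p[1]+rad*np.sin(t),.056]) for t in a],np.float32)
            r.append(cv2.remap(g.astype(np.float32),q[:,0],q[:,1],1).reshape(-1,3))
        return np.abs(r[0]-r[1]).sum(1).mean() if False else np.median(np.linalg.norm(r[0]-r[1],axis=1))
    best=max(((samp((x,y)),x,y) for x in np.arange(.540,.560,.001) for y in np.arange(-.224,-.202,.001)))
    print(cam,best)
cv2.imwrite('pics/pan.png',np.hstack(out))
E
```

```text
Traceback (most recent call last):
  File "h.py", line 12, in px
    c=camera_params(cam);M=cv2.Rodrigues(np.array(c['rvec'],float))[0]
ValueError: time passes only in moves, steps and waits
```

```bash
python3 - <<'E'
from h import *
print(readout.get_obs()['time_s'])
out=[]
for cam in ['top','scene']:
    c=camera_params(cam); K=np.array([[c['fx'],0,c['cx']],[0,c['fy'],c['cy']],[0,0,1]]);rv=np.array(c['rvec'],float);tv=np.array(c['tvec'],float)
    pj=lambda P: cv2.projectPoints(np.array(P,float).reshape(-1,3),rv,tv,K,None)[0].reshape(-1,2).astype(np.float32)
    im=cv2.imread(f'pics/{cam}0.png'); u,v=pj([.549,-.213,.056])[0].astype(int)
    out.append(cv2.resize(im[v-45:v+45,u-50:u+50],None,fx=4,fy=4,interpolation=2))
    g=im.astype(np.float32);a=np.linspace(0,2*np.pi,180,endpoint=False)
    def samp(p):
        r=[]
        for rad in (.057,.063):
            q=pj(np.c_[p[0]+rad*np.cos(a),p[1]+rad*np.sin(a),0*a+.056])
            r.append(cv2.remap(g,q[:,0],q[:,1],1).reshape(-1,3))
        return np.median(np.linalg.norm(r[0]-r[1],axis=1))
    L=sorted(((samp((x,y)),x,y) for x in np.arange(.540,.560,.001) for y in np.arange(-.224,-.202,.001)))[-8:]
    print(cam,np.array(L).round(3).tolist(), np.mean(L,0))
cv2.imwrite('pics/pan.png',np.hstack(out))
E
```

```text
12.375
top [[43.11, 0.546, -0.212], [43.42, 0.548, -0.212], [43.519, 0.548, -0.213], [43.521, 0.546, -0.214], [44.133, 0.546, -0.213], [44.15, 0.547, -0.214], [45.2, 0.547, -0.212], [45.374, 0.547, -0.213]] [44.05348778  0.546875   -0.212875  ]
scene [[50.347, 0.548, -0.216], [50.778, 0.546, -0.215], [51.575, 0.546, -0.217], [51.715, 0.545, -0.216], [52.444, 0.547, -0.215], [52.781, 0.545, -0.217], [53.0, 0.546, -0.216], [53.386, 0.547, -0.216]] [52.00324154  0.54625    -0.216     ]
```

View pics/pan.png

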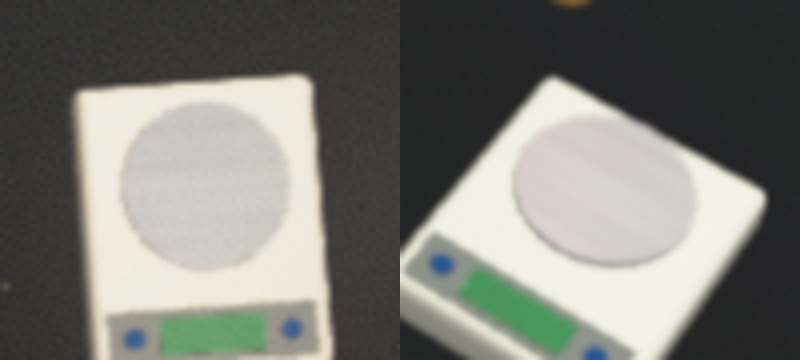

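```bash
python3 -m pendant '{"xyz":[[0.006,-0.002,-0.01],[0.005,-0.002,-0.02],[0,0,-0.025],[0,0,-0.025],[0,0,-0.025],[0,0,-0.02],[0,0,-0.012],[0,0,-0.006],[0,0,0],[0,0,0]],"turn":[0,0,0,0,0,0,0,0,0,0]}'; python3 - <<'E'
from h import *
o=readout.get_obs();print(o['tool_pos'],o['force'],R.from_euler('xyz',o['tool_rot'],degrees=True).as_matrix()[2])
for cam in ['top','scene']:
    snap(cam,cam+'11.png')
    for n in ['bucket_blue','pan_centre']:
        for d in pinpoint(cam,n)[:4]:
            P=cw(cam,d['at']);print(cam,n,round(d['score'],2),P.round(3),px(cam,P).round())
E
```

```text
time_s: 13.62
tool_pos: [0.5494, -0.2158, 0.1853]
tool_rot: [62.8, 89.6, 39.8]
force: [0.4, -0.2, -3.2]
grip_width: 0.0137
[ 0.54939862 -0.2157904   0.18532717] [ 0.37901778 -0.22989586 -3.23223752] [-0.99997377  0.00644087  0.00331412]
top bucket_blue 0.66 [0.344 0.355 0.002] [182. 275.]
top bucket_blue 0.62 [ 0.421  0.452 -0.002] [149. 249.]
top bucket_blue 0.61 [ 0.548 -0.212  0.084] [380. 203.]
top bucket_blue 0.61 [ 0.514 -0.215 -0.004] [376. 215.]
top pan_centre 0.98 [ 0.548 -0.212  0.053] [378. 203.]
scene bucket_blue 0.79 [0.344 0.354 0.001] [169. 230.]
scene bucket_blue 0.7 [ 0.574  0.398 -0.001] [214. 184.]
scene bucket_blue 0.68 [ 0.546 -0.216  0.08 ] [373. 274.]
scene bucket_blue 0.53 [ 0.419  0.45  -0.002] [167. 202.]
scene pan_centre 0.83 [ 0.552 -0.214  0.061] [372. 276.]
```

View pics/scene11.png

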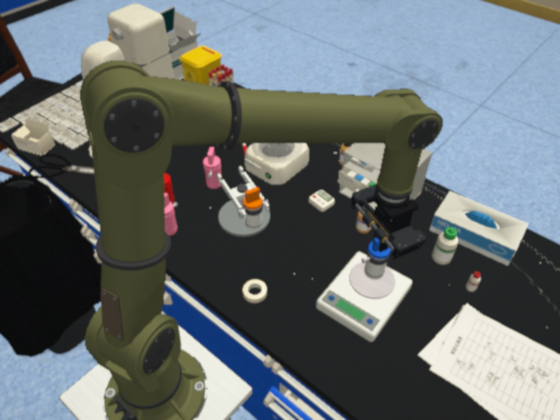

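```bash
python3 -m pendant '{"xyz":[[-0.001,0.001,-0.006],[0,0,-0.007],[0,0,-0.005],[0,0,-0.002],[0,0,0],[0,0,0]],"turn":[0,0,0,0,0,0]}'; python3 -m pendant '{"xyz":[[0,0,-0.002],[0,0,0]],"turn":[0,0]}'
```

```text
time_s: 14.68
tool_pos: [0.5478, -0.2144, 0.1632]
tool_rot: [72.5, 89.6, 49.5]
force: [0.2, -0.3, -2.2]
grip_width: 0.0137
time_s: 14.92
tool_pos: [0.548, -0.2145, 0.1614]
tool_rot: [68.1, 89.6, 45.1]
force: [-0.2, -1.4, -3.1]
grip_width: 0.0137
```

```bash
python3 -m pendant '{"xyz":[[0,0,-0.0015],[0,0,0]],"turn":[0,0]}'; python3 -m pendant '{"xyz":[[0,0,-0.001],[0,0,0]],"turn":[0,0]}'; python3 -m pendant '{"xyz":[[0,0,-0.001],[0,0,0]],"turn":[0,0]}'
```

```text
time_s: 15.18
tool_pos: [0.548, -0.2145, 0.1599]
tool_rot: [66.8, 89.6, 43.9]
force: [0.4, -0.3, -2.5]
grip_width: 0.0138
time_s: 15.42
tool_pos: [0.5481, -0.2145, 0.1589]
tool_rot: [66.2, 89.6, 43.2]
force: [-0.1, 0.1, -3.3]
grip_width: 0.014
time_s: 15.68
tool_pos: [0.5482, -0.2145, 0.158]
tool_rot: [64.5, 89.6, 41.5]
force: [0.4, 0.5, -2.7]
grip_width: 0.0136
```

```bash
python3 -m pendant '{"xyz":[[0,0,-0.001],[0,0,0]],"turn":[0,0]}'; python3 -m pendant '{"xyz":[[0,0,-0.001],[0,0,0]],"turn":[0,0]}'
```

```text
time_s: 15.92
tool_pos: [0.5485, -0.2146, 0.158]
tool_rot: [62.1, 89.5, 39.1]
force: [-0.8, 0.2, -2.1]
grip_width: 0.0136
time_s: 16.18
tool_pos: [0.5486, -0.2146, 0.158]
tool_rot: [60.5, 89.5, 37.5]
force: [-1.6, -0.1, -1.0]
grip_width: 0.0136
```

```bash
python3 -m pendant '{"xyz":[[0,0,-0.001],[0,0,-0.001],[0,0,0]],"turn":[0,0,0]}'; python3 fin.py w12.png .192; python3 - <<'E'
from h import *
for cam in ['top','scene']:
    snap(cam,cam+'12.png')
    for d in pinpoint(cam,'bucket_blue')[:4]:
            P=cw(cam,d['at']);print(cam,round(d['score'],2),P.round(3))
E
```

```text
time_s: 16.55
tool_pos: [0.5487, -0.2146, 0.158]
tool_rot: [61.8, 89.4, 38.8]
force: [-1.4, 0.2, -0.2]
grip_width: 0.0135
[ 0.5487 -0.2146  0.158 ] [0.39  0.921 0.009] [-1.42012888  0.19750015 -0.247038  ] 0.013457420667743712
305 265.7 [-0.034  -0.0064  0.0081]
305 293.3 [-0.0339  0.0063  0.0082]
315 265.7 [-0.034  -0.0065  0.0137]
315 293.3 [-0.0339  0.0064  0.0138]
top 0.83 [0.417 0.454 0.001]
top 0.81 [0.343 0.356 0.003]
top 0.73 [0.571 0.398 0.001]
top 0.55 [ 0.545 -0.21   0.057]
scene 0.63 [ 0.574  0.397 -0.002]
scene 0.57 [ 0.547 -0.213  0.053]
scene 0.51 [0.343 0.354 0.004]
scene 0.48 [ 0.418  0.453 -0.   ]
```

```bash
python3 - <<'E'
import cv2,numpy as np
a=cv2.imread('pics/scene12.png')[220:340,310:430];cv2.imwrite('pics/c12.png',cv2.resize(a,None,fx=4,fy=4,interpolation=2))
E
```

```text
(no output)
```

View pics/c12.png

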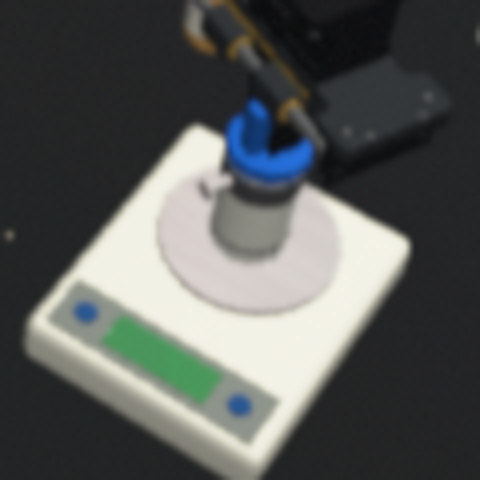

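It stands in the middle of the pan: its foot is at about (250,238) in the crop and the pan centre at about (249,236). The weight is off the wrist. I'll ease the grip, then open.

```bash
python3 -m pendant '{"xyz":[[0,0,0],[0,0,0]],"turn":[0,0]}' 0 10; python3 -m pendant '{"xyz":[[0,0,0],[0,0,0]],"turn":[0,0]}' 0 3;  python3 -m pendant '{"xyz":[[0,0,0],[0,0,0],[0,0,0],[0,0,0],[0,0,0]],"turn":[0,0,0,0,0]}' 0.7; python3 fin.py w13.png .192
```

```text
time_s: 17.05
tool_pos: [0.5491, -0.2149, 0.158]
tool_rot: [56.3, 89.4, 33.3]
force: [-1.6, 0.5, 2.5]
grip_width: 0.0136
time_s: 17.3
tool_pos: [0.5495, -0.2149, 0.158]
tool_rot: [52.9, 89.4, 29.9]
force: [-1.2, 0.7, 3.0]
grip_width: 0.0138
time_s: 17.92
tool_pos: [0.5499, -0.215, 0.1573]
tool_rot: [48.6, 89.4, 25.6]
force: [-0.0, 0.6, 0.3]
grip_width: 0.0556
[ 0.5499 -0.215   0.1573] [0.39  0.921 0.008] [-0.00277107  0.60922111  0.27722616] 0.0555748190141436
305 265.7 [-0.0347 -0.0064  0.0077]
305 294.3 [-0.0346  0.0067  0.0078]
315 266.7 [-0.0347 -0.006   0.0133]
315 294.3 [-0.0346  0.0068  0.0134]
```

View pics/w13.png

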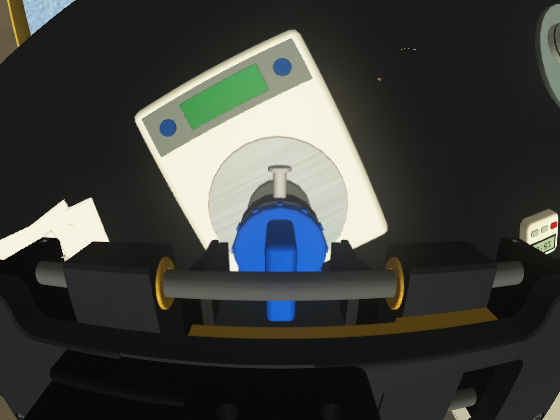

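The fingers are clear on both sides of the fin (column 280). I'm retreating straight up.

```bash
python3 -m pendant '{"xyz":[[0,0,0.01],[0,0,0.02],[0,0,0.03],[0,0,0.03],[0,0,0.03],[0,0,0.03],[0,0,0.02],[0,0,0],[0,0,0]],"turn":[0,0,0,0,0,0,0,0,0]}'; python3 look.py w14.png; python3 - <<'E'
from h import *
for cam in ['top','scene']:
    snap(cam,cam+'14.png')
    for n in ['bucket_blue','bucket_blue_grip','pan_centre','bucket_orange','timer','reagent_bottle']:
        for d in pinpoint(cam,n)[:4]:
            P=cw(cam,d['at']);print(cam,n,round(d['score'],2),P.round(3))
E
```

```text
time_s: 19.1
tool_pos: [0.5491, -0.2156, 0.3375]
tool_rot: [38.0, 89.2, 14.9]
force: [-0.6, -0.3, -0.7]
grip_width: 0.0615
tcp [ 0.5491 -0.2156  0.3375] jaw az 66.96 q7 91.0004087228209 t 19.1
bucket_blue_grip 0.72 [0.5288 0.223  0.0046]
bucket_blue_pivot 0.89 [ 0.5471 -0.2153  0.1285]
bucket_blue_pivot 0.54 [ 0.548  -0.2137  0.1833]
bucket_orange_pivot 0.7 [0.4997 0.1555 0.1121]
pan_centre 0.66 [ 0.5507 -0.213   0.0584]
pan_centre 0.48 [0.4989 0.1557 0.1134]
top bucket_blue 0.92 [ 0.572  0.396 -0.002]
top bucket_blue 0.91 [0.344 0.354 0.002]
top bucket_blue 0.6 [ 0.42   0.455 -0.   ]
top bucket_blue_grip 0.75 [0.347 0.361 0.12 ]
top bucket_blue_grip 0.69 [ 0.549 -0.214  0.173]
top bucket_blue_grip 0.66 [0.569 0.4   0.114]
top bucket_blue_grip 0.66 [0.417 0.449 0.119]
top pan_centre 0.57 [ 0.548 -0.211  0.054]
top bucket_orange 0.87 [0.506 0.161 0.043]
top timer 0.78 [0.731 0.088 0.001]
top timer 0.34 [ 0.547 -0.209  0.054]
top reagent_bottle 0.53 [ 0.722 -0.076 -0.001]
scene bucket_blue 0.93 [0.573 0.396 0.001]
scene bucket_blue 0.83 [ 0.419  0.457 -0.003]
scene bucket_blue 0.7 [ 0.549 -0.216  0.055]
scene bucket_blue 0.59 [0.346 0.354 0.003]
scene bucket_blue_grip 0.93 [0.573 0.399 0.121]
scene bucket_blue_grip 0.77 [0.348 0.356 0.123]
scene bucket_blue_grip 0.76 [0.422 0.451 0.124]
scene bucket_blue_grip 0.62 [ 0.548 -0.213  0.179]
scene pan_centre 0.92 [ 0.551 -0.213  0.058]
scene bucket_orange 0.7 [0.499 0.155 0.04 ]
scene timer 0.87 [ 0.736  0.084 -0.002]
```

View pics/w14.png

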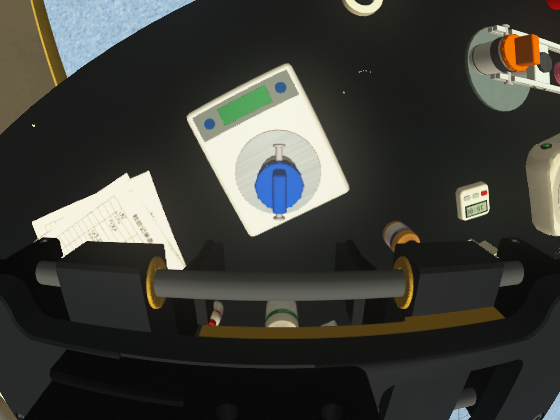

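View pics/scene14.png

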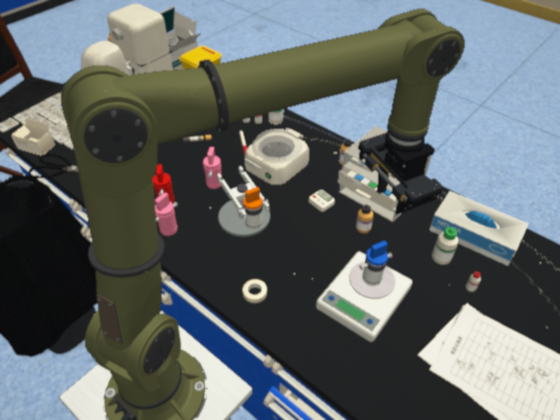

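The blue bucket stands upright at scene (375,262), in the middle of the pan. The orange one still hangs at (252,207) and the bystanders are where they were.

```bash
python3 -c "
from cell import sign_off
print(sign_off())"
```

```text
the job is handed in; nothing more can be done
None
```

I lifted the blue-capped bucket straight up out of the rotor by its fin and set it upright in the middle of the balance pan. I let go only after the wrist force showed the pan was carrying its weight. The job was handed in at about 19 s of the 45 s, with the gripper well clear.

**Bucket on the pan:** the last checks put the bucket's foot at about (0.549, −0.216, 0.055) m. The cameras put the pan centre at (0.547–0.551, −0.211 to −0.216) m, so the bucket is within about 2–4 mm of the middle.

**Everything else:** the orange bucket still hangs at its first position, and the timer and the pink and red buckets have not moved. The reagent bottle is unmoved in the top view; the network missed it in the last scene picture, but it shows there in its place.

**Disagreements:**
- The top and scene cameras differ by about 4 mm on the pan's y position, so I used the middle value.
- The network did not find the bucket's origin in the last top picture, but it found the grip point there at (0.549, −0.214).
- The tool was tilted by about 0.5–0.7° during the grasp.
- After release the bucket looked upright in the wrist and scene pictures.

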